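Weigh out wrapped butter cakes on the feed scale

ROBOT

A 7-joint arm with a two-finger parallel gripper is mounted at the origin on a cart in front of the work surface, level with it; the furniture and walls round the work are solid. World frame = base frame: x ahead of the robot, y to its left, z up, the work surface at z = 0. Lengths are in m, angles in rad, forces in N, time in s.
With the tool pointing down it reaches from about 0.35 to 0.9 m from the base axis. Payload 8.1 kg.
Tool frame: the origin (TCP) lies between the finger pads; the fingertips stand 11 mm ahead of it and the grasp point (between the pads) lies 8 mm behind it; z points along the fingers, y is the line along which they close (so a half turn about z gives the same grasp; the last joint's range is limited). The gripper opens to 92 mm and grips with 3 to 60 N. Pads are 19 mm wide; open, the fingers measure 130 mm over their backs; the gripper's body (75 mm by 190 mm) begins 47 mm behind the grasp point.
Start: joints at [1.091, 0.434, 0.025, 1.573, -0.012, 1.134, -0.075], TCP at [0.23, -0.581, 0.238] pointing down, gripper open.
Joint ranges: [-2.62, 2.62], [-0.44, 2.09], [-1.27, 1.32], [0.08, 2.57], [-1.32, 4.46], [0.12, 2], [-2.74, 2.74]. Speed limits (rad/s): [2.22, 2.22, 3.01, 3.01, 3.14, 3.14, 3.14].

INTERFACE

Orientations are given as a rotation vector (axis times angle).
In Python, from cell import observe, get_image, camera_params, sign_off gives the robot as it stands.
- The arm moves only by the shell command python3 -m pendant 'ROWS' [FORCE]. ROWS is JSON, one flat list of numbers, 7 for each row, row after row: the shift along the tool's x, y, z in m, then the turn, a rotation vector about the tool's x, y, z in rad, then the finger opening in m, from 0 to 0.0918. In form: [dx, dy, dz, rx, ry, rz, jaw, dx, dy, dz, rx, ry, rz, jaw, ...]. A call has 1 to 10 rows; each row shifts and turns the commanded pose from where the row before left it, along the tool's axes as they then stand; what a row does not reach is not made up. A row lasts 1/8 s, in which the tool goes at most 62.5 mm and 10.7 degrees, less where a joint would pass 70% of its speed; a pose out of reach is approached as far as the arm can. A call is refused whole if a number of a shift passes 0.0625 or a number of a turn 0.188, either way. A call with a gripper value outside its range is refused whole. The fingers move at their own pace and stop on an object; FORCE is the grip in N (left out, the last holds). Time passes only in rows, so rows that do not move let the fingers close. It gives the time, the measured TCP pose, the force, the opening and the grip force at its end, in the units of the state.
- observe(): the state, without advancing time (a new reading comes with each control period).
- get_image(name): name is "scene" or "side" or "wrist"; returns the picture (384x512x3 uint8, red, green, blue); there is no depth.
- camera_params(name): a dict with "intrinsics" (3x3 intrinsics, pixels), "eye" and "rotation" of the camera in the world; the wrist camera has in their place "T_tool_cam" (4x4, takes a point from camera to tool coordinates, whose origin is the TCP and whose axes are the flange's). Camera axes: x right, y down, z forward; pixel columns grow to the right and rows downward; lengths in m; the calibration is good to about 2 mm. A picture is of the moment at which its call begins: read the wrist's pose just before it. camera_params takes no time and is no camera call.
- sign_off(): hands the job in; it is judged then, once.
The state is a dict: "clock": time; "joints": joint angles; "dq": joint speeds; "joint_efforts": joint torques, N m; "position": TCP position; "ee_rot": TCP orientation; "force": force on the tool from outside, world axes, zero at the start; "ft_torque": the same for the moment, N m; "width": opening from 0.0 (shut) to 1.0 (fully open); "gripper_force": force on a finger pad.
Only numpy, scipy, OpenCV 4.12 (cv2) and the standard library are available. Lean on these libraries where they do the work, as an engineer would, in place of code of your own. Each camera call takes 0.05 s, during which the arm holds its last target. There are 200 camera calls.

TASK

Weigh out a portion: slide the wrapped butter cakes one at a time along their lanes from the loading deck right onto the weighing pan, never lifting them, until the red needle comes to rest inside the green sector of the dial. Leave the cakes that are not needed on the deck. Only when the needle rests in the green, press the blue button to accept the weight and let it go, and leave everything else on the table alone.

Things in the scene. Friction and masses are not known exactly. Their poses are not given: they have to be found in the camera images.
- scale: white feed scale fixed on the table, 330 mm deep, 320 mm wide. Origin on the table top, below the middle of the line where loading deck and pan meet; x points along the lanes from deck to pan (roughly away from the robot), y to the left, z up. The dial stands behind the pan (x over 100 mm, up to 210 mm high). The right flank (y = -135 to -185 mm, 32 mm high) carries the button
- deck_mid (a point): middle of the loading deck's flat steel top, 36 mm above the table and 76 mm before the line where deck and pan meet; axes as the scale's. The deck is 150 mm long and has four lanes 62 mm wide, their middles at y = +99, +33, -33, -99 mm, parted by rails 4 mm thick that stand 7 mm above the deck
- pan_top (a point): middle of the steel pan's upper face, 68 mm beyond the line; pan 130 mm long (x), 262 mm wide, no lanes; 16 mm fence at its far end, 12 mm at its sides. Empty it lies 2 mm below the deck; it sinks about 2 mm for each cake, at most 16 mm, and settles in half a second. A cake weighs fully only when its rear end has left the deck
- needle (a joint): red needle of the dial (rad): 0 with the pan empty (pointing up and left), grows clockwise as the robot sees it, in proportion to the load, by 0.27 to 0.33 for each cake lying wholly on the pan
- marker (a joint): middle of the green sector on the dial (rad), same zero and direction as the needle; preset between 0.53 and 0.98. The sector reaches 0.18 to either side: the weight is right when needle and marker differ by less than 0.18. Two or three cakes are needed; adding them singly never jumps past the sector
- accept (a joint): blue push button: 0 released, 0.006 m fully down; springs back; 1.5 N to start, 5 N fully down. It counts as pressed from 0.004 m
- accept_top (a point): middle of the blue button's top (32 mm across), 54 mm above the table, on the right flank of the scale, 50 mm beyond the line where deck and pan meet
- needle_tip (a point): point of the red needle on the dial face, 57 mm from the dial's centre; its y axis turns with the needle
- marker_mid (a point): point in the middle of the green sector's direction, 57 mm from the dial's centre; its y axis turns with the sector
- pack_0: wrapped butter cake in a clear film pack, 57 mm wide, 101 mm long along its own y axis, 25 mm high, about 0.12 kg; origin at the centre of its underside; at the start it lies in one of the deck's lanes, long side along the lane, its end towards the pan 9 to 44 mm before the pan
- pack_1: wrapped butter cake in a clear film pack, 57 mm wide, 101 mm long along its own y axis, 25 mm high, about 0.12 kg; origin at the centre of its underside; at the start it lies in one of the deck's lanes, long side along the lane, its end towards the pan 9 to 44 mm before the pan
- pack_2: wrapped butter cake in a clear film pack, 57 mm wide, 101 mm long along its own y axis, 25 mm high, about 0.12 kg; origin at the centre of its underside; at the start it lies in one of the deck's lanes, long side along the lane, its end towards the pan 9 to 44 mm before the pan
- pack_3: wrapped butter cake in a clear film pack, 57 mm wide, 101 mm long along its own y axis, 25 mm high, about 0.12 kg; origin at the centre of its underside; at the start it lies in one of the deck's lanes, long side along the lane, its end towards the pan 9 to 44 mm before the pan
- ring_cake_a: ring cake in a film bag, 90 x 94 x 25 mm, at the left of the table, in front of a fixed glass cake stand heaped with packs (some 160 mm across, 200 mm high, its near side about 0.14 m left of the robot's middle line): keep the gripper clear of that stand; origin at the centre of its underside; it is a bystander, to be left alone
- ring_cake_b: dark ring cake in a film bag, 90 x 94 x 25 mm, at the right of the table; origin at the centre of its underside; it is a bystander, to be left alone
- tea_tin: round green tin, 58 mm across, 72 mm high, left behind; origin at the centre of its underside; it is a bystander, to be left alone
- jam_jar: jar of red jam, 69 mm across, 99 mm high, right behind; origin at the centre of its underside; it is a bystander, to be left alone
- oval_box: oval gift box standing on its edge, 36 x 138 x 102 mm, left behind; origin at the centre of its underside; it is a bystander, to be left alone

How it is judged:
By the outcome, as a careful person would: the job done as asked, in the order asked, and still so for the second after the job is handed in, with the robot touching nothing.
It also fails if it takes over 64 s, if anything falls off the work surface, if the arm or the gripper's body presses on something with over 40 N, if the wrist force passes 120 N, or if a joint passes its speed limit or range.

## Working session

There is one attempt and no reset: what is moved stays moved. The work goes in short steps, Python scripts to look and compute and a shell command to move; the robot and the scene stay as the last step left them, time stands still between calls to the robot, and variables do not carry over. Pictures are saved under pics/ and viewed, at most 10 in all, crops included, and the job is handed in when it is done.

```bash
mkdir -p pics; ls; python3 - <<'E'
from cell import *
import cv2,numpy as np
np.set_printoptions(precision=4,suppress=True)
s=observe();print(s)
for n in("scene","side"):
    cv2.imwrite(f"pics/{n}0.png",get_image(n)[:,:,::-1]);print(camera_params(n))
print(camera_params("wrist"))
E
```

```text
pics
{'clock': 0.0, 'joints': array([ 1.0914,  0.4352,  0.025 ,  1.5741, -0.0116,  1.134 , -0.0751]), 'dq': array([ 0.0004,  0.0022,  0.0005, -0.0002,  0.    ,  0.0018, -0.0003]), 'joint_efforts': array([ -0.0002, -66.785 ,   0.9844, -31.4464,  -0.0607,   0.0427,
         0.0002]), 'position': array([ 0.2297, -0.5807,  0.2369]), 'ee_rot': array([-3.0845, -0.588 ,  0.0007]), 'force': array([-0.155 , -0.1032,  0.6594]), 'ft_torque': array([ 0.0376,  0.0212, -0.0085]), 'gripper_force': 0.0, 'width': 1.0021109990196728}
{'intrinsics': array([[495.5097,   0.    , 249.2088],
       [  0.    , 495.5097, 187.7229],
       [  0.    ,   0.    ,   1.    ]]), 'eye': array([-0.09  ,  1.0063,  1.2916]), 'rotation': array([-0.7779,  2.6059, -1.1006])}
{'intrinsics': array([[377.6357,   0.    , 252.2506],
       [  0.    , 377.6357, 188.381 ],
       [  0.    ,   0.    ,   1.    ]]), 'eye': array([0.537 , 1.2403, 0.6852]), 'rotation': array([-0.0088,  2.6383, -1.7023])}
{'intrinsics': array([[294.2904,   0.    , 259.3312],
       [  0.    , 294.2904, 188.6869],
       [  0.    ,   0.    ,   1.    ]]), 'T_tool_cam': array([[-0.0004, -0.9646, -0.2636,  0.0713],
       [ 1.    , -0.0004,  0.    ,  0.0007],
       [-0.0001, -0.2636,  0.9646, -0.147 ],
       [ 0.    ,  0.    ,  0.    ,  1.    ]])}
```

View pics/scene0.png

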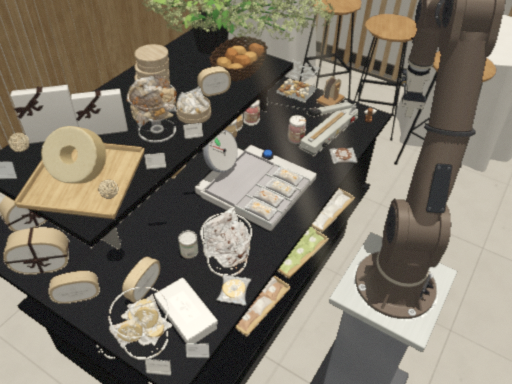

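View pics/side0.png

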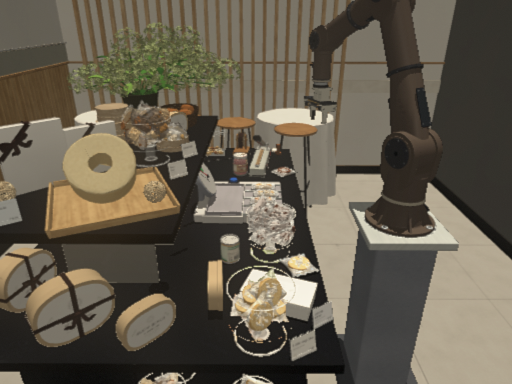

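The scene view shows the scale around pixel (255,185), its dial at (220,150), the blue button at (268,154) and the packs between (263,208) and (290,173). I'll enlarge that area.

```bash
cat > h.py <<'E'
from cell import *
import cv2,numpy as np
from scipy.spatial.transform import Rotation as R
np.set_printoptions(precision=4,suppress=True)
def cam(n,s=None):
    p=camera_params(n);K=p["intrinsics"]
    if n=="wrist":
        s=s or observe();T=np.eye(4);T[:3,:3]=R.from_rotvec(s["ee_rot"]).as_matrix();T[:3,3]=s["position"]
        T=T@p["T_tool_cam"];return K,T[:3,3],T[:3,:3]
    return K,p["eye"],R.from_rotvec(p["rotation"]).as_matrix()
def ray(c,uv,z):
    K,e,M=c;d=M@np.linalg.solve(K,[uv[0],uv[1],1.]);return e+d*(z-e[2])/d[2]
def proj(c,P):
    K,e,M=c;q=K@(M.T@(np.array(P)-e));return q[:2]/q[2]
E
python3 - <<'E'
from h import *
im=cv2.imread("pics/scene0.png")[125:235,185:325]
cv2.imwrite("pics/c0.png",cv2.resize(im,None,fx=5,fy=5,interpolation=cv2.INTER_CUBIC))
c=cam("scene")
im=cv2.imread("pics/scene0.png").astype(int)
b,g,r=[im[...,i] for i in range(3)]
m=(b>r+50)&(b>g+25);m[:125]=0;m[235:]=0;v,u=np.nonzero(m);print(len(u),u.mean(),v.mean(),ray(c,(u.mean(),v.mean()),.053))
E
```

```text
49 267.38775510204084 152.69387755102042 [ 0.6289 -0.264   0.053 ]
```

View pics/c0.png

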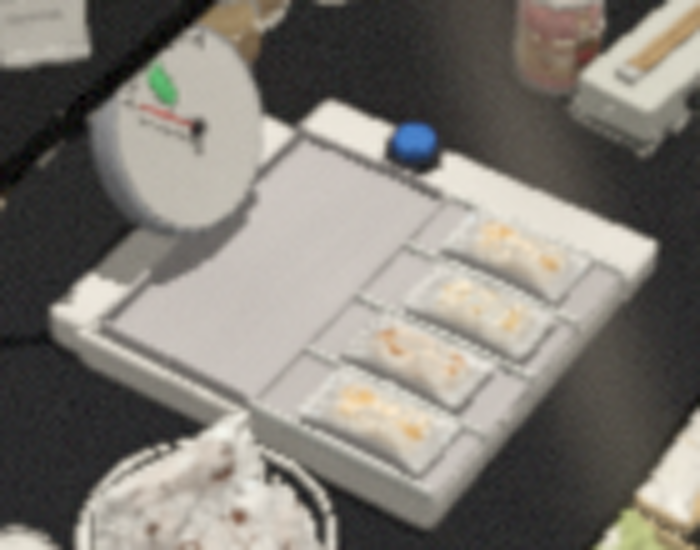

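```bash
python3 - <<'E'
from h import *
c=cam("scene");f=lambda x,y,z:ray(c,(185+x/5,125+y/5),z)
B=ray(c,(267.4,152.7),.053)
Ll,Lr=f(250,400,.036),f(440,198,.036);Fl,Fr=f(105,322,.036),f(300,135,.036)
yv=Ll-Lr;xv=(Fl-Ll+Fr-Lr)/2
print(Ll,Lr,Fl,Fr,np.linalg.norm(yv),np.linalg.norm(xv),"yaw",np.arctan2(-yv[0],yv[1]),np.arctan2(xv[1],xv[0]))
for p in[(380,420),(420,360),(485,308),(520,255)]:print(f(*p,.055))
print("near R corner",f(655,240,.032),"near L",f(425,495,.032))
E
```

```text
[0.5861 0.0218 0.036 ] [ 0.5847 -0.2338  0.036 ] [0.7165 0.0155 0.036 ] [ 0.7137 -0.2363  0.036 ] 0.2556432167781577 0.12974729124639647 yaw -0.005796387495774532 -0.033882431910018926
[0.4914 0.0031 0.055 ]
[ 0.4985 -0.0612  0.055 ]
[ 0.4869 -0.1316  0.055 ]
[ 0.4935 -0.1939  0.055 ]
near R corner [ 0.4281 -0.287   0.032 ] near L [0.4401 0.0265 0.032 ]
```

The enlarged crop shows the deck/pan line from crop pixel (250,400) to (440,198), the button at (415,145), four packs with centres from (380,420) to (520,255), and green about 20–30° clockwise of the needle. I'll go above the deck for a wrist look.

```bash
python3 -m pendant '[0,0,0,0,0,0.132,0, 0,0,0,0,0,0.132,0, 0,0,0,0,0,0.133,0, 0.032,-0.059,-0.002,0,0,0,0, 0.032,-0.059,-0.002,0,0,0,0, 0.032,-0.059,-0.002,0,0,0,0, 0.032,-0.059,-0.002,0,0,0,0, 0.032,-0.059,-0.002,0,0,0,0, 0.032,-0.059,-0.002,0,0,0,0, 0.032,-0.059,-0.002,0,0,0,0]'
python3 -m pendant '[0,0,0,0,0,0,0, 0,0,0,0,0,0,0]' 20
python3 - <<'E'
from h import *
s=observe();print(s["position"],s["ee_rot"],s["width"])
im=get_image("wrist");cv2.imwrite("pics/w1.png",cv2.resize(im[:,:,::-1],(768,576),interpolation=cv2.INTER_CUBIC))
np.savez("w1.npz",im=im,p=s["position"],r=s["ee_rot"])
E
```

```text
clock: 1.35
position: [0.4467, -0.1992, 0.2508]
ee_rot: [3.141, -0.032, -0.0]
force: [0.2, -0.5, 0.1]
width: 0.013
gripper_force: 0.0
clock: 1.6
position: [0.4458, -0.2013, 0.2505]
ee_rot: [3.141, -0.031, -0.001]
force: [1.0, -0.7, 0.4]
width: 0.003
gripper_force: 0.0
[ 0.4458 -0.2013  0.2505] [ 3.1412 -0.0311 -0.0013] 0.003004016520351222
```

View pics/w1.png

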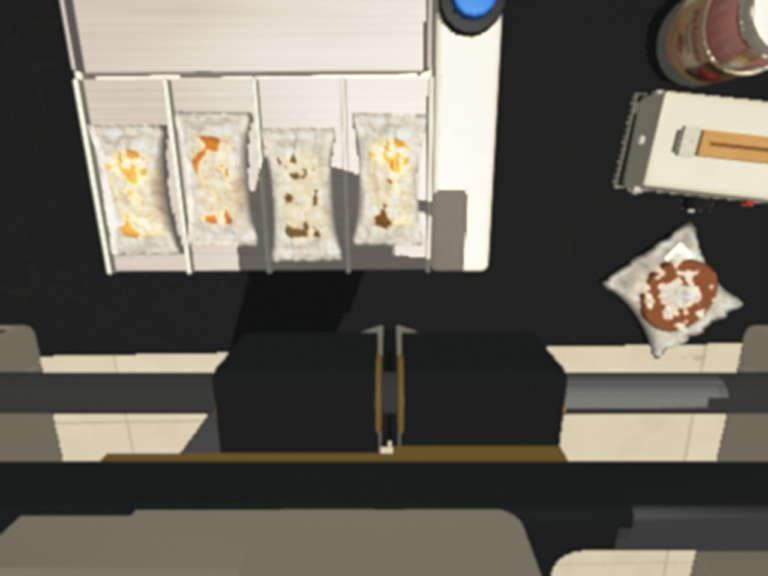

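The wrist view (1.5x) shows the deck line at row 74 from x=80 to 430 and the deck's rear edge at row 270. Pack rear ends are at (145,252), (220,244), (305,260) and (388,243).

```bash
python3 - <<'E'
from h import *
d=np.load("w1.npz");c=cam("wrist",dict(position=d["p"],ee_rot=d["r"]))
f=lambda x,y,z:ray(c,(x/1.5,y/1.5),z)
print("line");[print(f(x,76,.043)) for x in(80,168,256,345,430)]
print("rear");[print(f(x,270,.040)) for x in(110,190,270,348,430)]
print("packs rear");[print(f(*p,.045)) for p in[(145,252),(220,244),(305,260),(388,243)]]
print("packs front");[print(f(*p,.045)) for p in[(128,124),(212,113),(303,128),(388,113)]]
E
```

```text
line
[0.5833 0.0233 0.043 ]
[ 0.582  -0.0416  0.043 ]
[ 0.5807 -0.1064  0.043 ]
[ 0.5794 -0.1721  0.043 ]
[ 0.5781 -0.2347  0.043 ]
rear
[0.4355 0.0307 0.04  ]
[ 0.4342 -0.0359  0.04  ]
[ 0.4328 -0.1025  0.04  ]
[ 0.4315 -0.1674  0.04  ]
[ 0.4301 -0.2357  0.04  ]
packs rear
[ 0.4511 -0.0038  0.045 ]
[ 0.4564 -0.0655  0.045 ]
[ 0.4418 -0.1332  0.045 ]
[ 0.4545 -0.2012  0.045 ]
packs front
[ 0.5491 -0.0073  0.045 ]
[ 0.5556 -0.0715  0.045 ]
[ 0.5436 -0.1389  0.045 ]
[ 0.5529 -0.2032  0.045 ]
```

```bash
python3 -m pendant '[-0.005,0,0.045,0,0,0,0, -0.005,0,0.045,0,0,0,0, -0.005,0,0.045,0,0,0,0, -0.005,0,0.04,0,0,0,0, 0,0,0.012,0,0,0,0, 0,0,0,0,0,0,0]'
```

```text
clock: 2.4
position: [0.426, -0.2015, 0.0638]
ee_rot: [3.141, -0.034, -0.001]
force: [0.3, -0.5, -0.3]
width: 0.006
gripper_force: 0.0
```

```bash
python3 -m pendant '[0,0,0.008,0,0,0,0, 0.01,0,0,0,0,0,0, 0.01,0,0,0,0,0,0, 0.01,0,0,0,0,0,0, 0.01,0,0,0,0,0,0, 0.01,0,0,0,0,0,0, 0.01,0,0,0,0,0,0, 0.01,0,0,0,0,0,0, 0.01,0,0,0,0,0,0, 0.01,0,0,0,0,0,0]'
python3 -m pendant '[0.01,0,0,0,0,0,0, 0.01,0,0,0,0,0,0, 0.01,0,0,0,0,0,0, 0.01,0,0,0,0,0,0, 0.008,0,0,0,0,0,0, 0.006,0,0,0,0,0,0, 0,0,0,0,0,0,0]'
```

```text
clock: 3.65
position: [0.5168, -0.2025, 0.0557]
ee_rot: [3.141, -0.032, -0.0]
force: [-1.4, 0.8, 0.1]
width: 0.002
gripper_force: 0.5
clock: 4.53
position: [0.5707, -0.2035, 0.0557]
ee_rot: [3.141, -0.032, 0.001]
force: [0.8, 0.5, -0.3]
width: 0.004
gripper_force: 0.0
```

```bash
python3 -m pendant '[0.005,0,0,0,0,0,0, 0.005,0,0,0,0,0,0, 0,0,0,0,0,0,0, -0.01,0,0,0,0,0,0, 0,0,-0.05,0,0,0,0, -0.05,-0.022,0,0,0,0,0, -0.05,-0.022,0,0,0,0,0, -0.05,-0.022,0,0,0,0,0, 0,0,0,0,0,0,0]'
python3 - <<'E'
from h import *
im=get_image("wrist");im2=get_image("scene")
a=cv2.resize(im[:,:,::-1],(400,300));b=cv2.resize(im2[125:210,195:308,::-1],(400,300),interpolation=cv2.INTER_CUBIC)
cv2.imwrite("pics/d1.png",np.hstack([a,b]));cv2.imwrite("pics/s1.png",im2[:,:,::-1])
E
```

```text
clock: 5.65
position: [0.4161, -0.1332, 0.1054]
ee_rot: [-3.141, 0.03, 0.007]
force: [1.2, 0.2, 0.6]
width: 0.008
gripper_force: 0.0
```

View pics/d1.png

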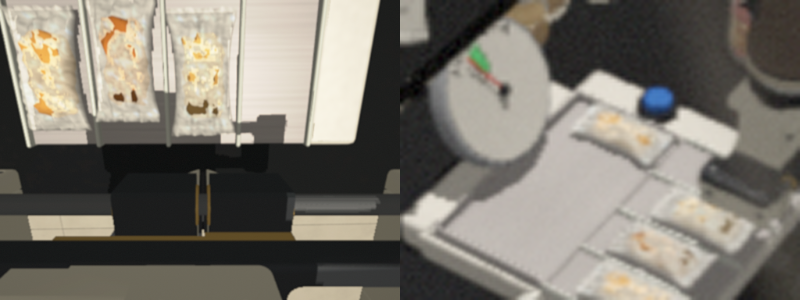

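The left half shows lane 3's pack in line with the fingers at (203,75). The right half shows the first cake wholly on the pan at (620,132), with the needle close to the green. I'll push the second.

```bash
python3 -m pendant '[0,0,0.025,0,0,0,0, 0,0,0.025,0,0,0,0, 0.01,0,0,0,0,0,0, 0.012,0,0,0,0,0,0, 0.012,0,0,0,0,0,0, 0.012,0,0,0,0,0,0, 0.012,0,0,0,0,0,0, 0.012,0,0,0,0,0,0, 0.012,0,0,0,0,0,0, 0.012,0,0,0,0,0,0]'
python3 -m pendant '[0.012,0,0,0,0,0,0, 0.012,0,0,0,0,0,0, 0.012,0,0,0,0,0,0, 0.012,0,0,0,0,0,0, 0.01,0,0,0,0,0,0, 0.008,0,0,0,0,0,0, 0.005,0,0,0,0,0,0, 0,0,0,0,0,0,0]'
```

```text
clock: 7.0
position: [0.5163, -0.1365, 0.0557]
ee_rot: [3.141, -0.032, -0.0]
force: [-0.3, 0.1, 0.8]
width: 0.005
gripper_force: 0.4
clock: 8.0
position: [0.5867, -0.1379, 0.0557]
ee_rot: [-3.141, 0.032, -0.0]
force: [-0.8, -0.5, 0.2]
width: 0.006
gripper_force: 0.2
```

```bash
python3 -m pendant '[-0.01,0,0,0,0,0,0, 0,0,-0.05,0,0,0,0, -0.05,-0.022,0,0,0,0,0, -0.05,-0.022,0,0,0,0,0, -0.05,-0.022,0,0,0,0,0, 0,0,0,0,0,0,0]'
python3 - <<'E'
from h import *
im2=get_image("scene");cv2.imwrite("pics/s2.png",im2[:,:,::-1])
b=cv2.resize(im2[125:200,195:295,::-1],(800,600),interpolation=cv2.INTER_CUBIC);cv2.imwrite("pics/d2.png",b)
E
```

```text
clock: 8.75
position: [0.4225, -0.0675, 0.1055]
ee_rot: [3.141, -0.029, -0.006]
force: [1.1, 0.0, 0.3]
width: 0.005
gripper_force: 0.0
```

View pics/d2.png

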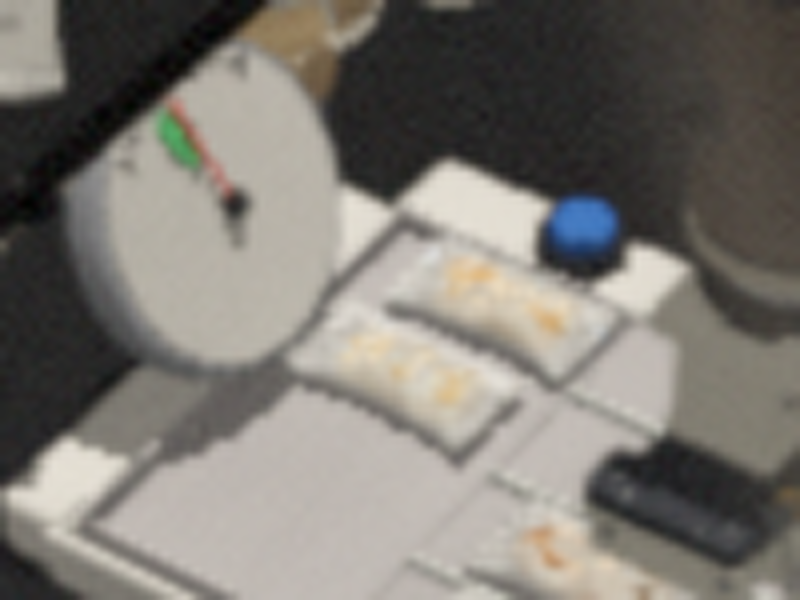

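The second crop shows both cakes on the pan, with the needle (tip at about (175,100)) at the clockwise edge of the green patch (180,140). I'll measure the angles on the dial plane.

```bash
python3 - <<'E'
from h import *
c=cam("scene");K,e,M=c
O=np.array([.581,-.105,0]);Rs=R.from_euler("z",-.021).as_matrix()
hub=np.array([195+235/8,125+203/8])
obs=[]
for n in("scene0","s1","s2"):
    im=cv2.imread(f"pics/{n}.png").astype(int)[128:165,198:240];b,g,r=[im[...,i] for i in range(3)]
    mr=(r>g+35)&(r>b+35);mg=(g>r+35)&(g>b+20)
    # keep only dial area
    for nm,m in(("red",mr),("green",mg)):
        v,u=np.nonzero(m);u=u+198;v=v+128
        k=np.hypot(u-hub[0],v-hub[1])<16;u,v=u[k],v[k]
        obs.append((n,nm,np.c_[u,v]))
def inter(uv,n,P):
    d=M@np.linalg.solve(K,[uv[0],uv[1],1.]);return e+d*(n@(P-e))/(n@d)
for t in(0,.15,.3,.45):
    n=Rs@np.array([-np.cos(t),0,np.sin(t)]);P0=O+Rs@np.array([.12,0,.13])
    C=inter(hub,n,P0);yv=Rs@np.array([0,1,0]);up=np.cross(n,yv);up*=np.sign(up[2])
    print("t",t,"hub in scale",Rs.T@(C-O))
    for nm,k,uv in obs:
        q=np.array([inter(x,n,P0)-C for x in uv]);l,w=q@yv,q@up
        a=np.arctan2(-l,w);rr=np.hypot(l,w);i=rr>.02
        print(nm,k,i.sum(),"ang wmean %.3f sd %.3f rmax %.3f range %.2f %.2f"%(np.average(a[i],weights=rr[i]),a[i].std(),rr.max(),a[i].min(),a[i].max()))
E
```

```text
t 0 hub in scale [0.12   0.0246 0.1574]
scene0 red 13 ang wmean -0.771 sd 0.028 rmax 0.089 range -0.81 -0.71
scene0 green 26 ang wmean -0.543 sd 0.051 rmax 0.098 range -0.63 -0.46
s1 red 5 ang wmean -0.614 sd 0.028 rmax 0.050 range -0.65 -0.59
s1 green 18 ang wmean -0.519 sd 0.036 rmax 0.098 range -0.59 -0.46
s2 red 9 ang wmean -0.463 sd 0.022 rmax 0.090 range -0.49 -0.42
s2 green 15 ang wmean -0.575 sd 0.034 rmax 0.098 range -0.63 -0.52
t 0.15 hub in scale [0.1234 0.0201 0.1526]
scene0 red 12 ang wmean -0.771 sd 0.030 rmax 0.075 range -0.82 -0.71
scene0 green 26 ang wmean -0.484 sd 0.065 rmax 0.081 range -0.59 -0.37
s1 red 4 ang wmean -0.579 sd 0.037 rmax 0.041 range -0.62 -0.54
s1 green 18 ang wmean -0.453 sd 0.046 rmax 0.081 range -0.54 -0.37
s2 red 9 ang wmean -0.382 sd 0.028 rmax 0.074 range -0.42 -0.33
s2 green 15 ang wmean -0.524 sd 0.043 rmax 0.081 range -0.59 -0.46
t 0.3 hub in scale [0.1259 0.0168 0.1491]
scene0 red 12 ang wmean -0.757 sd 0.035 rmax 0.066 range -0.81 -0.69
scene0 green 26 ang wmean -0.411 sd 0.080 rmax 0.069 range -0.55 -0.27
s1 red 4 ang wmean -0.527 sd 0.045 rmax 0.035 range -0.58 -0.48
s1 green 18 ang wmean -0.373 sd 0.056 rmax 0.069 range -0.48 -0.27
s2 red 8 ang wmean -0.283 sd 0.031 rmax 0.064 range -0.32 -0.22
s2 green 15 ang wmean -0.460 sd 0.053 rmax 0.069 range -0.55 -0.38
t 0.45 hub in scale [0.1279 0.0142 0.1464]
scene0 red 11 ang wmean -0.731 sd 0.042 rmax 0.059 range -0.79 -0.65
scene0 green 26 ang wmean -0.325 sd 0.094 rmax 0.061 range -0.48 -0.17
s1 red 4 ang wmean -0.461 sd 0.053 rmax 0.031 range -0.52 -0.41
s1 green 18 ang wmean -0.280 sd 0.066 rmax 0.061 range -0.41 -0.17
s2 red 7 ang wmean -0.180 sd 0.027 rmax 0.057 range -0.22 -0.15
s2 green 15 ang wmean -0.382 sd 0.062 rmax 0.061 range -0.48 -0.29
```

Steps of about 0.28 per cake are consistent, so both cakes weigh fully, and the needle is slightly past the marker. I'll take one close look at the dial to be sure before pressing.

```bash
python3 -m pendant '[0.02,0.015,-0.048,0,0,0,0, 0.02,0.015,-0.048,0,0,0,0, 0.02,0.015,-0.048,0,0,0,0, 0.02,0.015,-0.048,0,0,0,0, 0,0,0,0,0.18,0,0, 0,0,0,0,0.18,0,0, 0,0,0,0,0.18,0,0, 0,0,0,0,0,0,0, 0,0,0,0,0,0,0]'
python3 - <<'E'
from h import *
s=observe();im=get_image("wrist");np.savez("w3.npz",im=im,p=s["position"],r=s["ee_rot"])
cv2.imwrite("pics/w3.png",cv2.resize(im[:,:,::-1],(768,576),interpolation=cv2.INTER_CUBIC))
E
```

```text
clock: 9.93
position: [0.5078, -0.1308, 0.299]
ee_rot: [3.022, -0.031, 0.837]
force: [0.4, -0.4, -0.2]
width: 0.005
gripper_force: 0.0
```

View pics/w3.png

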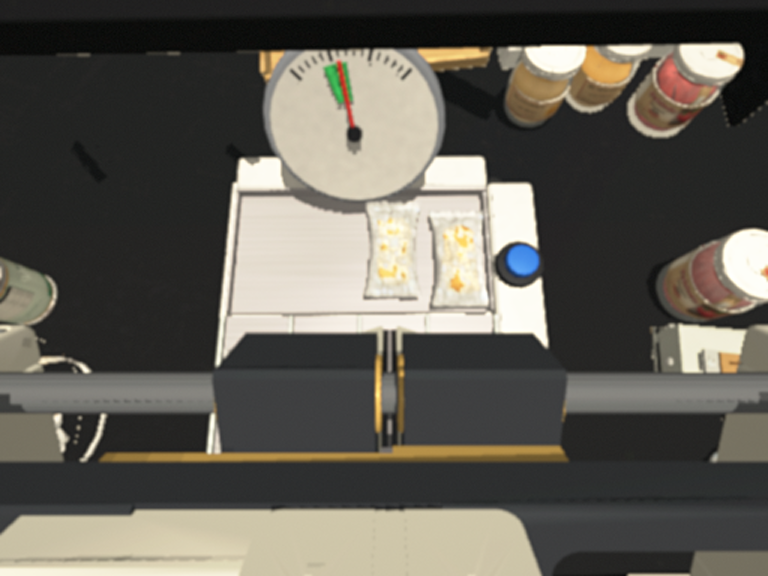

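The needle (tip (340,62)) lies inside the green, which shows on both sides of it. Both cakes are clear of the line at row 315. I'll locate the button (522,260).

```bash
python3 - <<'E'
from h import *
d=np.load("w3.npz");c=cam("wrist",dict(position=d["p"],ee_rot=d["r"]));im=d["im"].astype(int)
m=(im[...,2]>im[...,0]+60)&(im[...,2]>im[...,1]+30);v,u=np.nonzero(m);k=(u>320)&(u<370);print(k.sum(),u[k].mean(),v[k].mean(),ray(c,(u[k].mean(),v[k].mean()),.053))
print("jar",ray(c,(725/1.5,265/1.5),.099))
E
python3 -m pendant '[0,0,0,0,-0.18,0,0, 0,0,0,0,-0.18,0,0, 0,0,0,0,-0.18,0,0, 0.029,0.033,0.04,0,0,0,0, 0.029,0.033,0.04,0,0,0,0, 0.029,0.033,0.04,0,0,0,0, 0.029,0.033,0.04,0,0,0,0, 0,0,0,0,0,0,0]'
```

```text
388 347.86082474226805 173.32731958762886 [ 0.6289 -0.2635  0.053 ]
jar [ 0.6055 -0.4235  0.099 ]
clock: 10.98
position: [0.6202, -0.2676, 0.1323]
ee_rot: [-3.141, 0.036, 0.011]
force: [-0.4, 0.3, -0.9]
width: 0.004
gripper_force: 0.0
```

```bash
python3 -m pendant '[0.008,-0.003,0.03,0,0,0,0, 0,0,0.03,0,0,0,0, 0,0,0,0,0,0,0, 0,0,0.003,0,0,0,0, 0,0,0.003,0,0,0,0, 0,0,0.003,0,0,0,0, 0,0,0,0,0,0,0]'
```

```text
clock: 11.85
position: [0.6279, -0.2618, 0.0689]
ee_rot: [3.141, -0.032, -0.0]
force: [-1.0, 0.7, -0.3]
width: 0.007
gripper_force: 0.0
```

```bash
python3 -m pendant '[0,0,0.004,0,0,0,0, 0,0,0.003,0,0,0,0, 0,0,0.002,0,0,0,0, 0,0,0,0,0,0,0]'
```

```text
clock: 12.35
position: [0.6283, -0.2619, 0.06]
ee_rot: [3.141, -0.032, 0.001]
force: [0.6, 0.3, 4.8]
width: 0.002
gripper_force: 2.2
```

```bash
python3 -m pendant '[0,0,0.0015,0,0,0,0, 0,0,0,0,0,0,0, 0,0,0,0,0,0,0]'; python3 -m pendant '[0,0,-0.02,0,0,0,0, 0,0,-0.04,0,0,0,0, -0.02,0,-0.05,0,0,0,0, -0.04,0,-0.04,0,0,0,0, 0,0,0,0,0,0,0, 0,0,0,0,0,0,0]'
python3 - <<'E'
from h import *
im2=get_image("scene")
cv2.imwrite("pics/d4.png",cv2.resize(im2[125:200,195:295,::-1],(800,600),interpolation=cv2.INTER_CUBIC))
E
```

```text
clock: 12.72
position: [0.6283, -0.2619, 0.0593]
ee_rot: [3.141, -0.032, 0.002]
force: [-1.9, 0.5, 10.5]
width: 0.005
gripper_force: 5.4
clock: 13.48
position: [0.568, -0.2603, 0.2085]
ee_rot: [-3.141, 0.032, -0.0]
force: [-0.2, 0.2, -0.5]
width: 0.005
gripper_force: 0.0
```

View pics/d4.png

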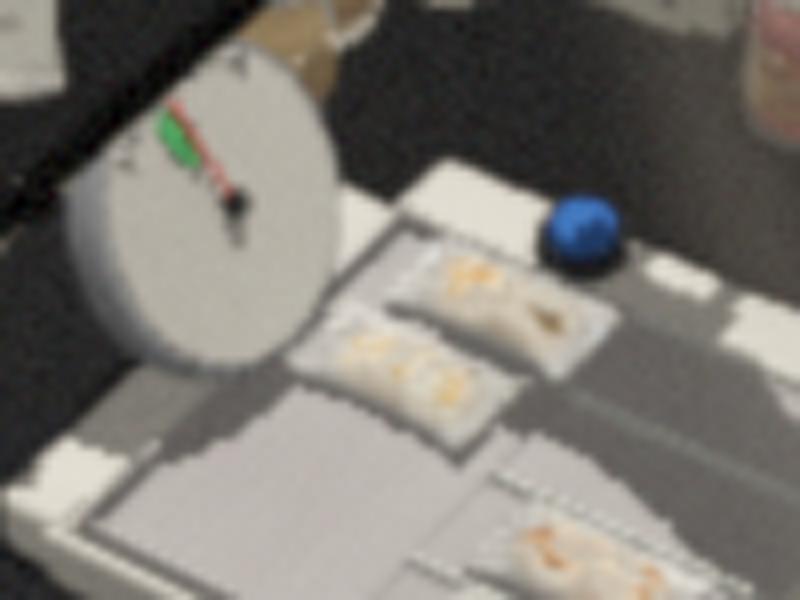

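The button (583,230) has been pressed down to its stop and released. The needle (175,100) is unchanged, and the cakes and the rest of the visible scene are in place.

```bash
python3 -c "
from cell import *
print(sign_off())"
```

```text
the job is handed in; nothing more can be done
None
```

I slid two cakes onto the pan, the needle came to rest in the green, and I then pressed and released the blue button and handed the job in at about 13.5 s; the other two cakes stayed on the deck.

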